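# Clamp the glued cover onto the driver housing

## Robot

A 6-joint arm with a two-finger parallel gripper is mounted at the origin on a cart in front of the work surface, level with it; the furniture and walls round the work are solid. World frame = base frame: x ahead of the robot, y to its left, z up, the work surface at z = 0. Lengths are in mm, angles in rad, forces in N, time in s.
With the tool pointing down it reaches from about 275 to 750 mm from the base axis. Payload 10.2 kg.
Tool frame: the origin (TCP) lies between the finger pads; the fingertips stand 22 mm ahead of it and the grasp point (between the pads) lies 3 mm ahead of it (ctrl.nose_length is the distance from the TCP to the fingertips, in mm); y points along the fingers, z is the direction in which the jaws open and shut, and the axes are right-handed (so a half turn about y gives the same grasp; the last joint's range is limited). The gripper opens to 85 mm and grips with 20 to 120 N. Pads are 22 mm wide; open, the fingers measure 114 mm over their backs; the gripper's body (76 mm by 85 mm) begins 54 mm behind the grasp point. The pads swing forward as they close: fully open they stand 13 mm farther back than shut.
Start: joints at [-1.359, 0.313, 1.498, -0, 1.331, -0.223], TCP at [221.134, -476.163, 253.294] pointing down, gripper open.
Joint ranges: [-2.94, 2.94], [-0.97, 2.17], [0.19, 2.56], [-1.23, 4.37], [0.02, 3.11], [-2.88, 2.88]. Speed limits (rad/s): [2.39, 2.39, 3.01, 3.14, 3.14, 3.14].

## Interface

Orientations are given as a unit quaternion [w, x, y, z].
In Python, from rig import ctrl, eyes, models gives the robot as it stands.
- The arm moves only by the shell command python3 -m crank 'ROWS' [FORCE]. ROWS is JSON, a list of rows, each an object with "dp": the shift along the tool's x, y, z in mm, a list of three; "roll": the turn about the tool's y in rad; "gripper": the closure in counts, from 0 (fully open) to 255 (shut). A call has 1 to 10 rows; each row is the pose to reach, as a shift and turn from the pose commanded when the call began, along the tool's axes at that moment; what a row does not reach only later rows make up. A row lasts 1/12 s, in which the tool goes at most 41.7 mm and 7.16 degrees, less where a joint would pass 70% of its speed; a pose out of reach is approached as far as the arm can. A call with a gripper value outside its range is refused whole. The fingers move at their own pace and stop on an object; FORCE is the grip in N (left out, the last holds). Time passes only in rows, so rows that repeat a pose let the fingers close. It gives the time, the measured TCP pose, the force and the opening at its end, in the units of the state.
- ctrl.sense(): the state, without advancing time (a new reading comes with each control period).
- eyes.capture(name): name is "scene" or "top" or "wrist"; returns a dict with "color" (420x560x3 uint8, red, green, blue), "fx", "fy", "cx", "cy" (pixels), "R" (3x3) and "t" (3): a world point X has camera coordinates R X + t. Camera axes: x right, y down, z forward; pixel columns grow to the right and rows downward; lengths in mm; the calibration is good to about 2 mm. A picture is of the moment at which its call begins. There is no depth.
- ctrl.finish_job(): hands the job in, once; it reports no verdict.
Trained networks look in a picture, given as the dict that the camera call returned (one of the last four; its "shot" number tells which), for a name from the list of things; names that differ only in an ending like _2 or _b are one class to them, and where a whole thing is asked for, a point or a joint stands for the part that bears it (a point fixed in the world has none). Each returns a list of dicts, best first, with "confidence" (0 to 1); they miss things now and then, are a little off and sometimes report something else, mostly with a low value. They report only what shows in the picture. A call takes as long as a camera call. They do not tell look-alikes from the thing itself.
- models.spot_in(picture, label): "extent" ([centre column, centre row, width, height] in pixels, round what is visible of it).
- models.spot_point(picture, label): "centre" ([column, row] in pixels: a listed point, or the origin of a listed thing).
The state is a dict: "time_s": time; "joints": joint angles; "dq": joint speeds; "tau": joint torques, N m; "eef_pos": TCP position; "ee_rot": TCP orientation; "force": force on the tool from outside, world axes, zero at the start; "wrist_torque": the same for the moment, N m; "grip_width": opening from 0.0 (shut) to 1.0 (fully open).
Only numpy, scipy, OpenCV 4.12 (cv2) and the standard library are available. Lean on these libraries where they do the work, as an engineer would, in place of code of your own. Each camera call takes 0.05 s, during which the arm holds its last target. There are 200 camera calls.

## Task

The open housing in the bench clamp has glue on its rim: set the finned cover on it so that it sits seated and level, then pump the clamp's trigger against its grip until the spring pad squeezes the cover against the far jaw and the bare steel of the pad's stem has gone into its barrel, but never so hard that the green band goes in as well. Move the clamp's rod with the trigger only and leave the other things on the bench alone. Finish while still gripping: the trigger stays squeezed fully home against the grip.

Things in the scene. Friction and masses are not known exactly. Their poses are not given: they have to be found in the camera images.
- clamp: Bench-mounted ratchet clamp, fixed to the bench, 325 mm long, worked like a caulking gun. Origin: on the bench surface under the rod. Its y runs along the rod from the trigger head to the far jaw, z up. Cast head: y -90 to -26 mm, x +-18 mm, top z 86 mm. The housing stands on its steel bed (z 10 mm) between two low side guides (6 mm high).
- far_jaw: Fixed far jaw of the clamp, 46 mm wide, with a black rubber face at y +145 mm, z 28 to 54 mm; its top is at z 56 mm, its back at y +172 mm. Same origin and axes as the clamp.
- grip: Fixed black pistol grip standing straight up from the clamp's head: x +-12 mm, y -82 to -66 mm, top z 152 mm. Same origin and axes as the clamp.
- clamp_grip (a point): Fixed point of the clamp, same axes, 116 mm above the bench: the middle of grip and trigger together when the trigger is fully squeezed; they then measure 29 mm over all along the clamp's y (grip 16, air 3, trigger 10). The grip never moves, only the trigger, so a gripper that closes along the clamp's y must be centred here to meet both. The head 30 mm lower leaves room for fingertips.
- trigger: Blue trigger, 22 mm wide, 10 mm thick, in front (+y side) of the grip. Origin: its hinge at y -58, z 74 mm in the clamp's frame. Squeezed it stands upright, 3 mm in front of the grip, top z 130 mm; let go it leans towards the far jaw and its front face is at most 36 mm (along y) from point clamp_grip.
- trigger_angle (a joint): 0 let go (a spring returns it in about 0.6 s), 0.36 rad fully squeezed, at its stop. Each full squeeze pushes the rod about 8 mm on (teeth every 8 mm, so half squeezes may be lost); let go, the ratchet keeps the rod, less about 2 mm under load. It takes about 10 N while the rod runs free, up to 18 N with the pad pressed; any more force goes into the stop.
- rod: Toothed steel rod at z 36 mm through the head, with the spring pad and its barrel in front; the tail sticks out behind the head to y -148 mm (rod at 0). Not to be pushed by the robot. Same origin and axes as the clamp when the rod reads 0.
- rod_travel (a joint): How far the rod has advanced towards the far jaw, 0 to 0.066 m; 0 to 0.018 at the start. The ratchet lets it go forwards only. With the cover pushed right up to the far jaw, the pad touches it at 0.038.
- pad_press (a joint): How far the spring pad is pressed back into its barrel, 0 (free) to 0.022 m; 3 N at 0 and 0.65 N more per mm. The 12 mm thick stem shows, from barrel to pad, 5 mm of bare steel (goes in first), an 11.5 mm green band and a 5.5 mm red band. Right squeeze: 0.005 to 0.0165. Sliding cover and housing along the bed presses it in less than 4 mm.
- pad_face (a point): Centre of the front face of the round black rubber pad (18 mm across, 6 mm thick), 36 mm above the bench.
- housing: Open cast aluminium housing with a circuit board inside, 56 (x) x 70 (y) x 36 (z) mm, 0.32 kg, loose on the clamp's bed, its y along the clamp's y. Origin: centre of its underside. The outer edge of its rim is bevelled 2.5 mm over the top 4 mm. The pad will slide it with the cover a few mm along the bed to the far jaw; that is right.
- cover: Dark grey cover with black finned heat sink, 63 (x) x 77 (y) x 42 (z) mm, 0.13 kg, standing on its two end flanges on the bench. Origin: centre, level with the flanges' lower edges (z 0); lips on the x sides reach down to z 16; top plate z 22 to 24. Inside 59 x 73 mm: 1.5 mm play all round the housing. Seated, its origin is 14 mm above the housing's. Either way round is right.
- cover_fins (a point): Middle of the heat sink, 34 mm above the cover's origin, axes of the cover: fins 28 mm wide (x), 46 mm long (y), z 24 to 42. Take it across x.
- loupe: Bystander: black eye loupe, 39 mm across, 40 mm high, loose. Origin: centre of the underside.
- marker: Bystander: yellow marker pen with black cap, 13 x 102 x 14 mm, lying in front of the clamp, loose. Origin: centre of the underside, length along its y.
Things that resemble listed ones, but are neither listed nor needed, are in the scene too. What is shaped like the cover but pink is not meant.

How it is judged:
By the outcome, as a careful person would: the job done as asked, in the order asked, and still so for the second after the job is handed in, while the arm keeps its last pose, push and grip.
It also fails if it takes over 54 s, if anything falls off the work surface, if the arm or the gripper's body presses on something with over 40 N, if the wrist force passes 120 N, or if a joint passes its speed limit or range.

## Working session

There is one attempt and no reset: what is moved stays moved. The work goes in short steps, Python scripts to look and compute and a shell command to move; the robot and the scene stay as the last step left them, time stands still between calls to the robot, and variables do not carry over. Pictures are saved under pics/ and viewed, about 8 in all and at most 12, crops included, and the job is handed in when it is done.

```bash
ls; mkdir -p pics; cat > h.py <<'E'
import numpy as np, cv2
from rig import ctrl, eyes, models
from scipy.spatial.transform import Rotation as Ro
def rot(q): return Ro.from_quat([q[1],q[2],q[3],q[0]]).as_matrix()
def save(p,n,box=None,s=1):
    im=p["color"][:,:,::-1]
    if box: im=im[box[1]:box[3],box[0]:box[2]]
    cv2.imwrite("pics/"+n,cv2.resize(im,None,fx=s,fy=s,interpolation=cv2.INTER_CUBIC))
def ray(p,uv):
    R=np.array(p["R"]);t=np.array(p["t"]);d=R.T@np.array([(uv[0]-p["cx"])/p["fx"],(uv[1]-p["cy"])/p["fy"],1.])
    return -R.T@t,d/np.linalg.norm(d)
def atz(p,uv,z):
    c,d=ray(p,uv);return c+d*(z-c[2])/d[2]
def proj(p,X):
    c=np.array(p["R"])@np.array(X,float)+np.array(p["t"]);return np.array([p["fx"]*c[0]/c[2]+p["cx"],p["fy"]*c[1]/c[2]+p["cy"]])
def tri(obs):
    A=np.zeros((3,3));b=np.zeros(3)
    for p,uv in obs:
        c,d=ray(p,uv);M=np.eye(3)-np.outer(d,d);A+=M;b+=M@c
    X=np.linalg.solve(A,b);return X,[np.round(proj(p,X)-uv,1) for p,uv in obs]
E
python3 - <<'E'
from h import *
s=ctrl.sense();print(s,ctrl.nose_length);print(rot(s["ee_rot"]).round(3))
ps={n:eyes.capture(n) for n in("scene","top","wrist")}
im=np.vstack([np.hstack([ps["scene"]["color"],ps["top"]["color"]])])[:,:,::-1]
save(ps["scene"],"s.png",s=1.4);save(ps["top"],"t.png",s=1.4)
for n in ps:
  p=ps[n];print(n,p["fx"],(-np.array(p["R"]).T@p["t"]).round(0),np.array(p["R"])[2].round(2))
  for l in["clamp","far_jaw","grip","clamp_grip","trigger","housing","cover","cover_fins","pad_face","loupe","marker"]:
    print(l,[(np.round(d["centre"]).tolist(),round(d["confidence"],2)) for d in models.spot_point(p,l)][:3])
E
```

```text
pics
{'time_s': 0.0, 'joints': array([-1.35940819e+00,  3.13491421e-01,  1.49843663e+00,  5.28557991e-06,
        1.33100796e+00, -2.23415676e-01]), 'dq': array([-0.00028096, -0.00119717, -0.00052224, -0.0005876 ,  0.00023517,
        0.0007202 ]), 'tau': array([-2.59785345e-03, -4.12266612e+01, -2.59745049e+01, -3.30396506e-04,
        4.21993987e-03,  4.40717798e-06]), 'eef_pos': array([ 221.08050013, -475.92912084,  252.7140344 ]), 'ee_rot': array([ 0.15252248, -0.15251314,  0.69093716, -0.6899873 ]), 'force': array([-0.10745437,  0.33729493, -0.73928774]), 'wrist_torque': array([-0.02666119,  0.01168517, -0.00283115]), 'grip_width': 0.9967067669429562} 22.0
[[-0.907 -0.     0.421]
 [-0.421  0.001 -0.907]
 [-0.    -1.    -0.001]]
scene 499.4335145983928 [187. 596. 851.] [ 0.39 -0.59 -0.71]
clamp [([263.0, 256.0], 0.88), ([235.0, 210.0], 0.19)]
far_jaw []
grip []
clamp_grip [([281.0, 200.0], 0.93)]
trigger [([276.0, 217.0], 0.54), ([260.0, 257.0], 0.5)]
housing [([267.0, 255.0], 0.24)]
cover [([298.0, 329.0], 0.83), ([288.0, 180.0], 0.8), ([253.0, 255.0], 0.72)]
cover_fins [([289.0, 178.0], 0.8), ([296.0, 322.0], 0.65)]
pad_face [([249.0, 255.0], 0.42)]
loupe [([235.0, 207.0], 0.76)]
marker [([355.0, 267.0], 0.7)]
top 456.1792762956423 [ 462.  -33. 1080.] [ 0.11  0.01 -0.99]
clamp [([271.0, 212.0], 0.87)]
far_jaw []
grip []
clamp_grip [([296.0, 205.0], 0.87)]
trigger [([292.0, 208.0], 0.67), ([295.0, 204.0], 0.65)]
housing [([224.0, 201.0], 0.7)]
cover [([357.0, 181.0], 0.8), ([211.0, 278.0], 0.65), ([296.0, 204.0], 0.25)]
cover_fins [([208.0, 273.0], 0.97), ([362.0, 180.0], 0.61)]
pad_face [([248.0, 204.0], 0.5)]
loupe [([302.0, 149.0], 0.47), ([246.0, 205.0], 0.31)]
marker [([293.0, 288.0], 0.56)]
wrist 292.293655737361 [ 289. -444.  372.] [-0.27 -0.12 -0.96]
clamp []
far_jaw []
grip []
clamp_grip []
trigger []
housing []
cover []
cover_fins []
pad_face []
loupe []
marker []
```

View pics/s.png

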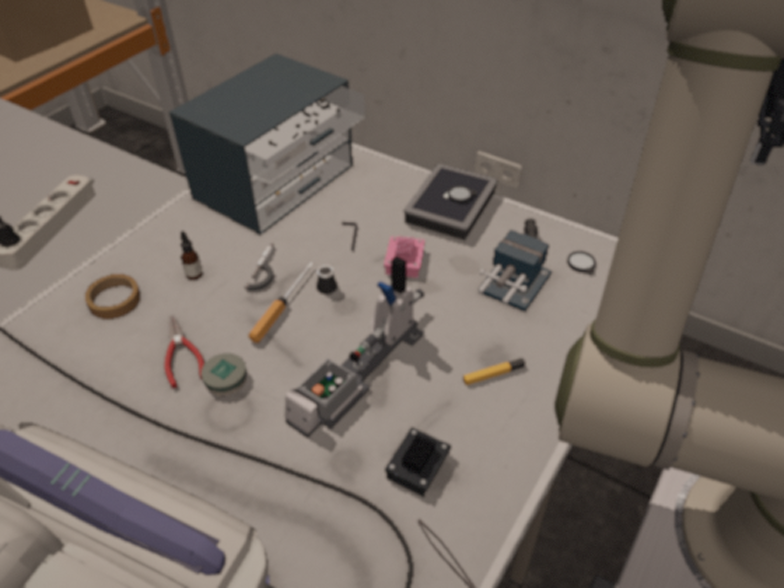

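View pics/t.png

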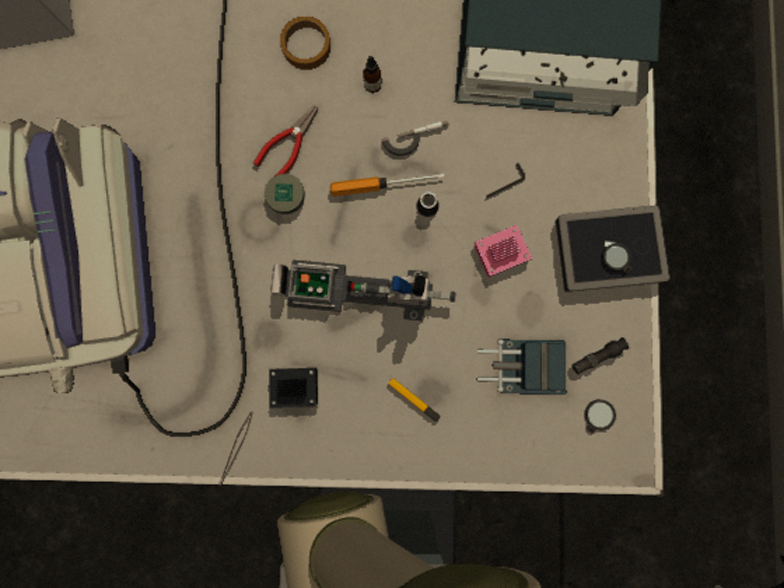

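The dark cover with fins stands at scene (299,329) and top (209,277). The pink look-alike is at scene (289,183) and top (360,180). The clamp lies from top (310,211) at the rod tail to (200,204) at the far jaw, with the housing at (225,203). Trigger and grip are at (288–300,204). The cover candidates are therefore the black one and the pink one, and I choose the black one. Next I measure both stations.

```bash
python3 - <<'E'
from h import *
S=eyes.capture("scene");T=eyes.capture("top")
def near(p,l,uv):
    L=models.spot_point(p,l); L=[d for d in L if np.hypot(*(np.array(d["centre"])-uv))<25]
    return np.array(L[0]["centre"]) if L else None
for l,a,b in[("cover",(299,329),(209,277)),("cover_fins",(296,322),(208,273)),("clamp_grip",(281,200),(296,205)),("clamp",(263,256),(271,212)),("trigger",(276,217),(292,208)),("pad_face",(249,255),(248,204)),("marker",(355,267),(293,288)),("loupe",(235,207),(302,149)),("housing",(235,277),(224,201))]:
    u=near(S,l,a);v=near(T,l,b);print(l,u,v,*( tri([(S,u),(T,v)]) if u is not None and v is not None else []))
print("screws cover top z24:",[atz(T,(x/1.4,y/1.4),24).round(0) for x,y in[(275,374),(312,374),(275,402),(311,402)]])
print("rim z46",[atz(T,(x/1.4,y/1.4),46).round(0) for x,y in[(289,263),(341,265),(340,307),(287,304)]])
print("grip top152",atz(T,(421/1.4,284/1.4),152).round(0),"jaw56",[atz(T,(x/1.4,y/1.4),56).round(0) for x,y in[(273,265),(272,307)]],"tail36",atz(T,(454/1.4,296/1.4),36))
save(T,"tc.png",(170,170,340,310),4.6)
E
```

```text
cover [296.9 329.8] [208.1 277.8] [435.8327238  148.84273903  12.61367531] [array([1.3, 0.2]), array([-0.4, -1. ])]
cover_fins [296.5 322.5] [209.6 274.2] [442.73975463 142.87633648  24.72919169] [array([0.3, 0. ]), array([-0.1, -0.3])]
clamp_grip None [294.2 206.2]
clamp [265.4 252.7] [268.6 209.4] [ 5.99885310e+02  1.29835775e+01 -3.47193984e-01] [array([0.8, 0.1]), array([-0.3, -0.7])]
trigger [279.3 217.2] [289.4 210.2] [591.43738702 -35.58520669  74.56671257] [array([1.7, 0.3]), array([-0.7, -1.5])]
pad_face None [247.3 203.3]
marker [351.6 263.9] [294.3 283.9] [423.72843224 -52.74959028   8.4863384 ] [array([-0.2, -0. ]), array([0.1, 0.2])]
loupe [232.3 209.6] [305.3 150.4] [752.5267038  -71.80365773 -19.11099123] [array([1.5, 0.3]), array([-0.7, -1.4])]
housing [232.4 281.7] [226.1 201.2] [616.82727662 115.15268763  -2.71424215] [array([0.4, 0.1]), array([-0.1, -0.3])]
screws cover top z24: [array([458., 174.,  24.]), array([459., 113.,  24.]), array([412., 172.,  24.]), array([413., 113.,  24.])]
rim z46 [array([639., 155.,  46.]), array([638.,  69.,  46.]), array([568.,  68.,  46.]), array([571., 155.,  46.])]
grip top152 [594. -60. 152.] jaw56 [array([634., 179.,  56.]), array([565., 177.,  56.])] tail36 [ 591.90072488 -117.77334506   36.        ]
```

View pics/tc.png

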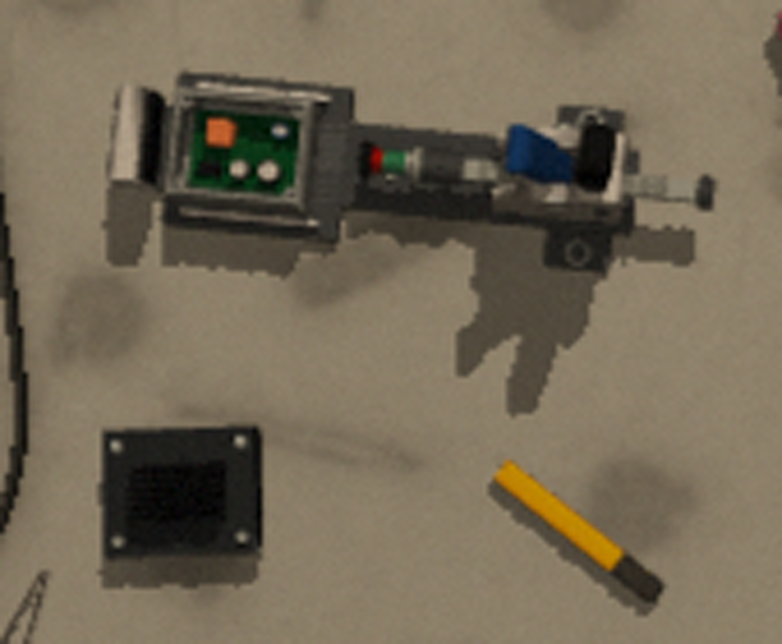

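The crop confirms the black finned cover, screws at its corners, standing square at top (209,277). The housing is open and the rod's stem points to it. I move the wrist camera over the cover.

```bash
cat >> h.py <<'E'
def plan(xyz,yaw):
    """dp, roll to TCP xyz with the jaw axis (tool z) at world yaw (mod pi)"""
    s=ctrl.sense();R=rot(s["ee_rot"]);dp=R.T@(np.array(xyz)-s["eef_pos"])
    y=np.arctan2(R[1,2],R[0,2]);r=-(yaw-y);r=(r+np.pi/2)%np.pi-np.pi/2
    print("plan",dp.round(1),"roll",round(r,3))
def st():
    s=ctrl.sense();R=rot(s["ee_rot"]);print(round(s["time_s"],2),s["eef_pos"].round(1),"jawyaw",np.arctan2(R[1,2],R[0,2]).round(3),"down",R[:,1].round(3),"F",np.round(s["force"],1),"w",round(s["grip_width"],3),"j",s["joints"].round(2))
E
R='{"dp":[-456,0,-470],"roll":-1.136,"gripper":0}'
python3 -m crank '[{"dp":[-456,0,-470],"roll":-1.136,"gripper":0},{"dp":[-456,0,-470],"roll":-1.136,"gripper":0},{"dp":[-456,0,-470],"roll":-1.136,"gripper":0},{"dp":[-456,0,-470],"roll":-1.136,"gripper":0},{"dp":[-456,0,-470],"roll":-1.136,"gripper":0},{"dp":[-456,0,-470],"roll":-1.136,"gripper":0},{"dp":[-456,0,-470],"roll":-1.136,"gripper":0},{"dp":[-456,0,-470],"roll":-1.136,"gripper":0},{"dp":[-456,0,-470],"roll":-1.136,"gripper":0},{"dp":[-456,0,-470],"roll":-1.136,"gripper":0}]' 40
python3 -c "
from h import *
st();plan([437,143,220],0)"
```

```text
time_s: 3.63
eef_pos: [358.4, -80.8, 253.6]
ee_rot: [0.502, -0.501, 0.498, -0.499]
force: [1.2, -1.2, -0.1]
grip_width: 1.0
3.63 [358.4 -80.8 253.6] jawyaw 0.006 down [ 0.001 -0.001 -1.   ] F [ 1.2 -1.2 -0.1] w 1.0 j [-0.54 -0.05  1.91  0.    1.27 -0.55]
plan [-223.3   33.6   79.9] roll 0.006
```

```bash
python3 -m crank '[{"dp":[-223,34,80],"roll":0.006},{"dp":[-223,34,80],"roll":0.006},{"dp":[-223,34,80],"roll":0.006},{"dp":[-223,34,80],"roll":0.006},{"dp":[-223,34,80],"roll":0.006},{"dp":[-223,34,80],"roll":0.006},{"dp":[-223,34,80],"roll":0.006},{"dp":[-223,34,80],"roll":0.006}]'
python3 - <<'E'
from h import *
st();p=eyes.capture("wrist");save(p,"w1.png",s=1.4)
print((-np.array(p["R"]).T@p["t"]).round(0))
for l,z in(("cover",0),("cover_fins",34),("housing",10)):
  for d in models.spot_point(p,l)[:2]: print(l,d["centre"],round(d["confidence"],2),atz(p,d["centre"],z).round(1))
print(proj(p,[435,143,24]))
E
```

```text
3.63 [358.4 -80.8 253.6] jawyaw 0.006 down [ 0.001 -0.001 -1.   ] F [ 1.2 -1.2 -0.1] w 1.0 j [-0.54 -0.05  1.91  0.    1.27 -0.55]
[358.  -5. 373.]
cover [500.4, 265.5] 0.79 [ 674.9 -197.2    0. ]
cover [327.7, 162.1] 0.63 [422.5 -53.5   0. ]
cover_fins [516.3, 277.3] 0.93 [ 670.6 -196.6   34. ]
[355.54522374 -33.36094753]$[0]: bad value
```

View pics/w1.png

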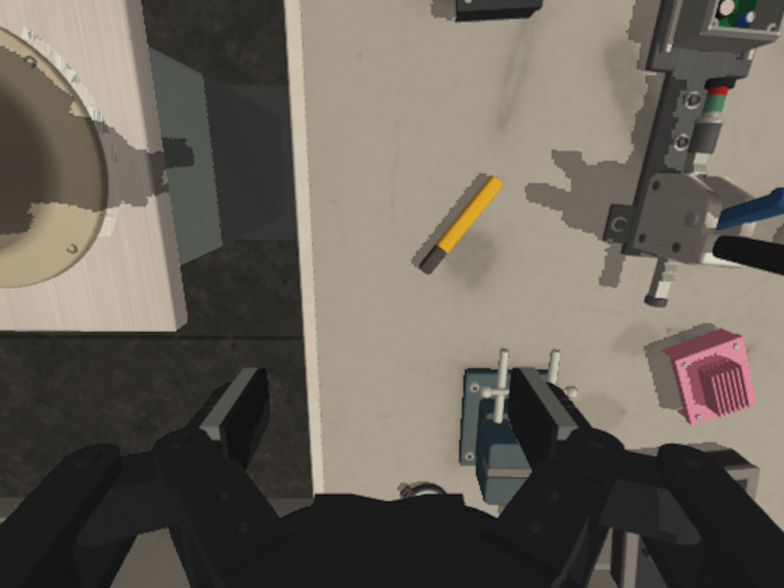

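The call was refused because each row needs a gripper value. The view shows the marker at (460,225), the clamp on the right and the pink look-alike at (712,375). The black cover is at the top edge. I repeat the move.

```bash
python3 -m crank '[{"dp":[-223,34,80],"roll":0.006,"gripper":0},{"dp":[-223,34,80],"roll":0.006,"gripper":0},{"dp":[-223,34,80],"roll":0.006,"gripper":0},{"dp":[-223,34,80],"roll":0.006,"gripper":0},{"dp":[-223,34,80],"roll":0.006,"gripper":0},{"dp":[-223,34,80],"roll":0.006,"gripper":0},{"dp":[-223,34,80],"roll":0.006,"gripper":0},{"dp":[-223,34,80],"roll":0.006,"gripper":0}]'
python3 - <<'E'
from h import *
st();p=eyes.capture("wrist");save(p,"w2.png",s=1.4)
for l,z in(("cover",0),("cover_fins",34),("housing",10)):
  for d in models.spot_point(p,l)[:2]: print(l,d["centre"],round(d["confidence"],2),atz(p,d["centre"],z).round(1))
np.savez("w2.npz",**{k:np.array(p[k]) for k in("color","fx","fy","cx","cy","R","t")})
E
```

```text
time_s: 4.5
eef_pos: [438.7, 139.7, 218.7]
ee_rot: [0.498, -0.499, 0.502, -0.501]
force: [-0.3, -0.0, 0.5]
grip_width: 1.003
4.5 [438.7 139.7 218.7] jawyaw -0.006 down [-0.001 -0.    -1.   ] F [-0.3 -0.   0.5] w 1.003 j [ 0.05  0.2   1.73 -0.    1.2   0.06]
cover [436.8, 404.1] 0.88 [ 677.6 -193.8    0. ]
cover [279.1, 180.4] 0.6 [440.7 149.9   0. ]
cover_fins [276.4, 189.2] 0.76 [437.7 147.   34. ]
cover_fins [277.6, 180.9] 0.61 [439.  155.9  34. ]
housing [420.7, 200.6] 0.76 [604.7 127.2  10. ]
```

View pics/w2.png

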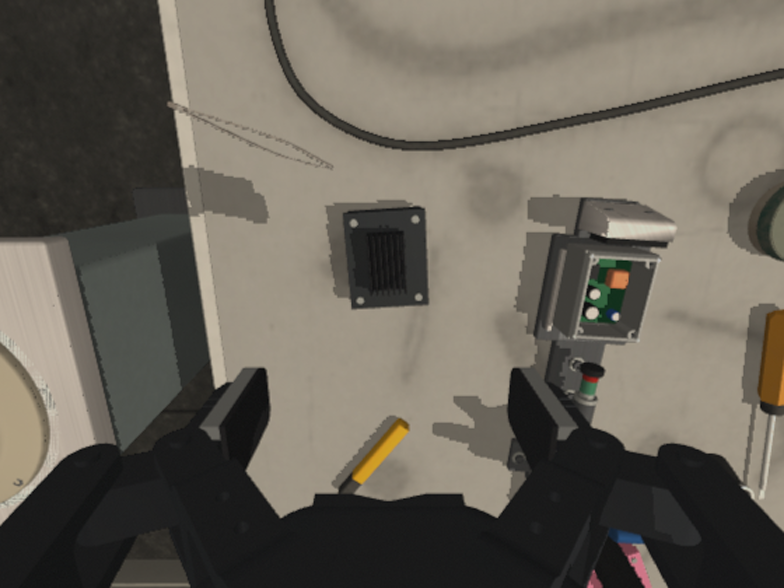

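The cover's screws are at (354,223), (415,219), (360,300) and (419,297). The rim corners are about (588,250), (659,252), (637,341) and (567,338). The far jaw's top edge runs (587,204)–(673,228) and the pad is at (592,370). I compute positions, triangulated with the top and scene views.

```bash
python3 - <<'E'
from h import *
p=dict(np.load("w2.npz"))
k=1.4
scr=np.array([(354,223),(415,219),(360,300),(419,297)])/k
P=[atz(p,u,24) for u in scr];print(np.round(P,1),np.mean(P,0))
P=np.array(P);print("yaw(y axis)",[np.arctan2(-(a-b)[0],(a-b)[1]).round(3) for a,b in((P[0],P[2]),(P[1],P[3]))],"x",[np.arctan2((a-b)[1],(a-b)[0]).round(3) for a,b in((P[1],P[0]),(P[3],P[2]))])
Q=np.array([atz(p,np.array(u)/k,46) for u in[(588,250),(659,252),(637,341),(567,338)]]);print(Q.round(1),Q.mean(0),np.linalg.norm(Q-np.roll(Q,1,0),axis=1))
T=eyes.capture("top")
ts=np.array([(116,446),(240,440),(118,541),(243,537)])/4.6+170
for a,b in zip(scr,ts):X,e=tri([(p,a),(T,b)]);print(X.round(1),e)
th=np.array([(180,84),(327,88),(308,212),(170,206)])/4.6+170
th=np.array([(186,84),(327,90),(312,214),(172,207)])/4.6+170
for a,b in zip(np.array([(588,250),(659,252),(637,341),(567,338)])[[1,2,3,0]]/k,th):X,e=tri([(p,a),(T,b)]);print("rim",X.round(1),e)
save(p,"w2c.png",(380,130,500,290),4.8/1.3)
E
```

```text
[[412.7 177.4  24. ]
 [459.1 180.2  24. ]
 [415.7 116.   24. ]
 [463.2 118.3  24. ]] [437.68582997 147.96889914  24.        ]
yaw(y axis) [np.float64(0.048), np.float64(0.065)] x [np.float64(0.059), np.float64(0.048)]
[[582.7 159.9  46. ]
 [634.1 158.1  46. ]
 [630.1  88.7  46. ]
 [575.9  91.4  46. ]] [605.69434329 124.517871    46.        ] [68.75830303 51.4021808  69.56217863 54.2907123 ]
[436.8 176.   55.3] [array([22.3,  5.4]), array([-2.9,  9.5])]
[ 468.5  151.  -224.8] [array([-3.3,  0.8]), array([-0.5, -2.2])]
[420.3 151.3 135.5] [array([-5.4, -0.1]), array([ 0.2, -1.9])]
[438.6 115.8  37. ] [array([-21.9,   5.8]), array([ -2.4, -10.6])]
rim [644.  151.6  27. ] [array([-3. ,  2.5]), array([-1.3, -1. ])]
rim [642.1  78.3  24.9] [array([-1.7,  1. ]), array([-0.6, -0.7])]
rim [579.1  83.7  32. ] [array([-3.1,  1.5]), array([-0.9, -1.4])]
rim [581.1 154.9  40.2] [array([-4.8,  3.7]), array([-1.8, -1.8])]
```

View pics/w2c.png

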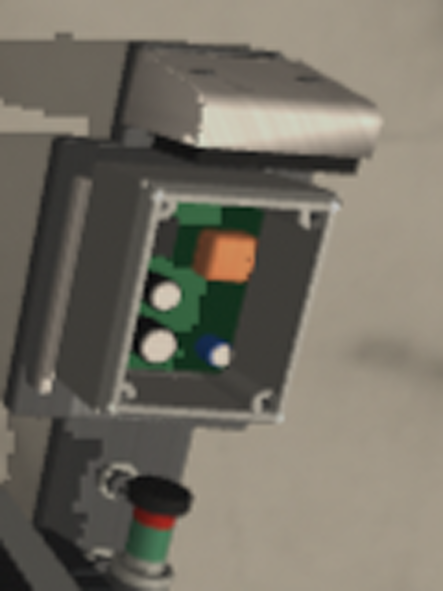

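Two corners were paired wrongly, and the arm was still settling. I take a settled picture here, then one over the housing, and use both.

```bash
cat >> h.py <<'E'
def keep(n,cam="wrist"):
    p=eyes.capture(cam);np.savez(n+".npz",**{k:np.array(p[k]) for k in("color","fx","fy","cx","cy","R","t")});return p
def load(n): return dict(np.load(n+".npz"))
E
python3 -c "
from h import *
st();keep('A');plan([600,75,220],0)"
python3 -m crank '[{"dp":[65,0,161],"roll":0,"gripper":0},{"dp":[65,0,161],"roll":0,"gripper":0},{"dp":[65,0,161],"roll":0,"gripper":0},{"dp":[65,0,161],"roll":0,"gripper":0},{"dp":[65,0,161],"roll":0,"gripper":0},{"dp":[65,0,161],"roll":0,"gripper":0},{"dp":[65,0,161],"roll":0,"gripper":0},{"dp":[65,0,161],"roll":0,"gripper":0}]'
python3 - <<'E'
from h import *
st();keep('B');A=load('A');B=load('B')
f=lambda p,b,s:cv2.resize(p["color"][b[1]:b[3],b[0]:b[2],::-1],None,fx=s,fy=s,interpolation=cv2.INTER_CUBIC)
a=f(A,(230,130,330,240),3.7);b=f(B,(215,100,345,290),3.1)
print(a.shape,b.shape)
H=np.zeros((600,800,3),np.uint8);H[:a.shape[0],:a.shape[1]]=a;H[:b.shape[0],380:380+b.shape[1]]=b;cv2.imwrite("pics/m.png",H)
E
```

```text
4.75 [438.5 138.9 219.6] jawyaw -0.008 down [ 0.001 -0.    -1.   ] F [ 0.2 -0.  -0.2] w 1.001 j [ 0.05  0.2   1.74 -0.    1.2   0.06]
plan [ 62.8  -0.3 162.1] roll -0.008
time_s: 5.47
eef_pos: [597.9, 74.7, 219.7]
ee_rot: [0.499, -0.499, 0.502, -0.501]
force: [-0.2, 0.1, 0.2]
grip_width: 1.0
5.47 [597.9  74.7 219.7] jawyaw -0.006 down [-0.  0. -1.] F [-0.2  0.1  0.2] w 1.0 j [-0.07  0.51  1.3   0.    1.33 -0.06]
(407, 370, 3) (589, 403, 3)
```

View pics/m.png

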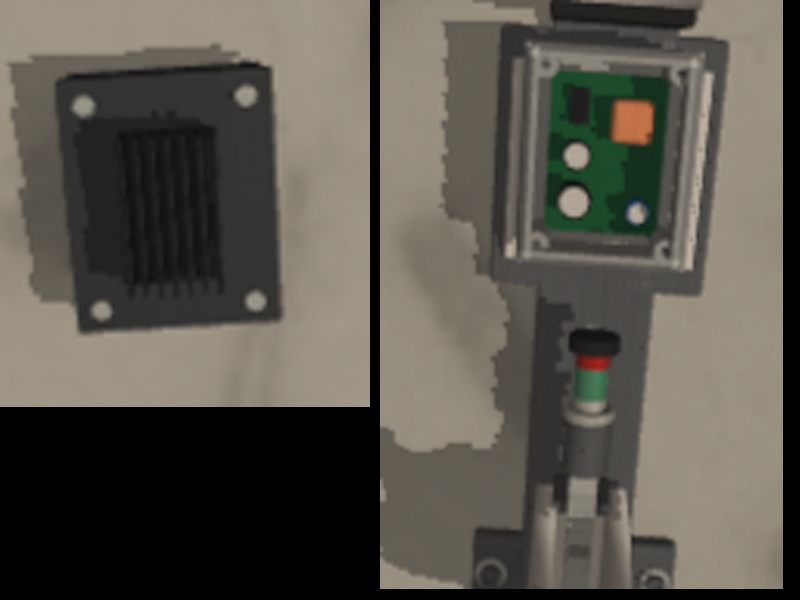

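```bash
python3 - <<'E'
from h import *
A=load('A');B=load('B');W=load('w2')
m=lambda P,o,s:[(np.array(q)+.5)/s-.5+o for q in P]
sc=m([(83,106),(246,95),(255,301),(101,310)],(230,130),3.7)
pc=m([(57,82),(271,67),(281,319),(80,331)],(230,130),3.7)
def rep(n,p,uv,z):
    Q=np.array([atz(p,u,z) for u in uv]);e=Q-np.roll(Q,-1,0)
    ya=[(Q[0]-Q[3]),(Q[1]-Q[2])];print(n,Q[:,:2].round(1).tolist(),"c",Q.mean(0).round(1),"yaw",[round(float(np.arctan2(-v[0],v[1])),3) for v in ya],"len",np.linalg.norm(e,axis=1).round(1))
rep("screws",A,sc,24);rep("plate",A,pc,24)
hs=[q for q in m([(548-380,65),(684-380,73),(662-380,250),(540-380,241)],(215,100),3.1)]
hr=[q for q in m([(528-380,46),(703-380,50),(688-380,268),(517-380,258)],(215,100),3.1)]
rep("hscrews",B,hs,46);rep("rim outer",B,hr,44)
# same rim corners in w2 crop
wr=m([(148,185),(338,200),(280,412),(110,410)],(380,130),4.8/1.3)
rep("rim w2",W,wr,46)
for a,b in zip(hr,wr):X,e=tri([(B,a),(W,b)]);print(X.round(1),e[0])
ws=m([(160,208),(312,216),(264,400),(125,390)],(380,130),4.8/1.3)
for a,b in zip(hs,ws):X,e=tri([(B,a),(W,b)]);print("s",X.round(1),e[0])
T=eyes.capture("top")
ts=m([(118,541),(116,446),(240,440),(243,537)],(170,170),4.6)
for a,b in zip(sc,ts):X,e=tri([(A,a),(T,b)]);print("cov",X.round(1),e)
for n,(x,y),z in(("pad",(594,343),45),("barrel",(588,410),46),("rod",(583,550),42),("jawL",(551,22),28),("jawR",(695,22),28)):
    print(n,atz(B,m([(x-380,y)],(215,100),3.1)[0],z).round(1))
E
```

```text
screws [[412.0, 177.7], [459.0, 180.5], [462.4, 118.5], [415.4, 116.0]] c [437.2 148.2  24. ] yaw [0.056, 0.055] len [47.1 62.  47.  61.8]
plate [[404.8, 184.6], [466.0, 188.3], [470.4, 112.7], [408.8, 109.3]] c [437.5 148.7  24. ] yaw [0.054, 0.058] len [61.4 75.7 61.7 75.4]
hscrews [[590.3, 151.6], [632.4, 149.0], [626.8, 93.5], [586.9, 96.7]] c [609.1 122.7  46. ] yaw [-0.061, -0.1] len [42.1 55.7 40.  55. ]
rim outer [[584.2, 157.2], [638.3, 155.8], [635.8, 87.1], [579.2, 90.7]] c [609.3 122.7  44. ] yaw [-0.075, -0.036] len [54.2 68.8 56.7 66.7]
rim w2 [[582.6, 158.7], [635.3, 154.2], [630.1, 91.4], [580.5, 92.3]] c [607.1 124.1  46. ] yaw [-0.031, -0.081] len [52.9 63.  49.6 66.4]
[584.2 157.6  42.4] [ 0.1 -0.4]
[638.  154.7  42.8] [-0.6  1.2]
[637.2  85.9  34.8] [ 0.3 -0.7]
[579.7  92.1  47.4] [ 0.3 -0.7]
s [590.  151.3  39.9] [-0.1  0.4]
s [633.  148.7  40. ] [-0.1  0.3]
s [627.4  93.1  41.9] [ 0.1 -0.4]
s [586.8  96.   40.3] [ 0.1 -0.3]
cov [411.2 176.5  13.4] [array([0.1, 0. ]), array([-0.,  0.])]
cov [459.1 179.4  14.9] [array([-0.4,  0.1]), array([-0. , -0.2])]
cov [463.  116.4  17.1] [array([ 0.1, -0. ]), array([0. , 0.1])]
cov [414.8 113.3  15.4] [array([0., 0.]), array([-0.,  0.])]
pad [604.6  61.6  45. ]
barrel [602.6  37.7  46. ]
rod [600.7 -18.8  42. ]
jawL [591. 165.  28.]
jawR [637.5 164.7  28. ]
```

```bash
python3 -c "
from h import *
plan([610.5,113.2,241.6],-.06)"
python3 -m crank '[{"dp":[-38.5,-22,12.5],"roll":0.054,"gripper":0},{"dp":[-38.5,-22,12.5],"roll":0.054,"gripper":0},{"dp":[-38.5,-22,12.5],"roll":0.054,"gripper":0},{"dp":[-38.5,-22,12.5],"roll":0.054,"gripper":0},{"dp":[-38.5,-22,12.5],"roll":0.054,"gripper":0}]'
python3 - <<'E'
from h import *
st();p=keep('C');save(p,"c.png",(225,120,335,250),4.6)
E
```

```text
plan [-38.4 -21.6  12.2] roll 0.055
time_s: 5.98
eef_pos: [611.1, 112.2, 240.8]
ee_rot: [0.485, -0.485, 0.515, -0.515]
force: [-0.5, -0.4, 1.2]
grip_width: 1.004
5.98 [611.1 112.2 240.8] jawyaw -0.06 down [-0.001 -0.    -1.   ] F [-0.5 -0.4  1.2] w 1.004 j [-0.01  0.54  1.2  -0.    1.41  0.05]
```

View pics/c.png

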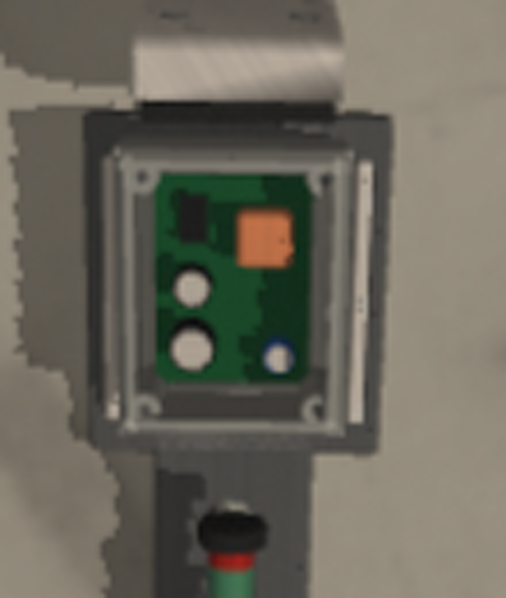

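```bash
python3 - <<'E'
from h import *
C=load('C');B=load('B')
m=lambda P,o,s:[(np.array(q)+.5)/s-.5+o for q in P]
def rep(n,p,uv,z):
    Q=np.array([atz(p,u,z) for u in uv]);e=Q-np.roll(Q,-1,0)
    ya=[(Q[0]-Q[3]),(Q[1]-Q[2])];print(n,Q[:,:2].round(1).tolist(),"c",Q.mean(0).round(1),"yaw",[round(float(np.arctan2(-v[0],v[1])),3) for v in ya],[round(float(np.arctan2(v[1],v[0])),3) for v in(Q[1]-Q[0],Q[2]-Q[3])],"len",np.linalg.norm(e,axis=1).round(1))
s=m([(143,180),(322,180),(315,407),(146,408)],(225,120),4.6)
rep("scr",C,s,46)
r=m([(118,157),(352,155),(341,431),(129,432)],(225,120),4.6)
rep("rim",C,r,44)
b=m([(168,65),(304,73),(282,250),(160,241)],(215,100),3.1)
for u,v in zip(s,b):X,e=tri([(C,u),(B,v)]);print(X.round(1),e[0])
for n,q,z in(("pad",(232,532),45),("jawL",(138,115),28),("jawR",(335,118),28),("jt L",(134,45),56),("jt R",(344,45),56)):print(n,atz(C,m([q],(225,120),4.6)[0],z).round(1))
plan([437.4,148.4,130],0.055)
E
```

```text
scr [[590.2, 151.7], [631.5, 149.2], [627.5, 94.6], [586.4, 96.8]] c [608.9 123.1  46. ] yaw [-0.068, -0.073] [-0.059, -0.053] len [41.4 54.8 41.1 55. ]
rim [[584.6, 157.1], [638.8, 154.3], [633.7, 87.5], [581.6, 90.3]] c [609.7 122.3  44. ] yaw [-0.046, -0.076] [-0.051, -0.054] len [54.2 67.  52.2 66.8]
[590.2 151.6  45.8] [0.1 0. ]
[631.8 149.2  47.5] [0.4 0.2]
[627.9  91.4  35.2] [-0. -0.]
[586.8  97.1  47.5] [0.2 0.1]
pad [605.3  62.8  45. ]
jawL [588.7 165.2  28. ]
jawR [636.2 161.7  28. ]
jt L [591.4 182.   56. ]
jt R [637.1 179.3  56. ]
plan [ -25.8  111.  -175.5] roll -0.115
```

```bash
python3 -m crank '[{"dp":[-26,40,-176],"roll":-0.115,"gripper":0},{"dp":[-26,40,-176],"roll":-0.115,"gripper":0},{"dp":[-26,40,-176],"roll":-0.115,"gripper":0},{"dp":[-26,60,-176],"roll":-0.115,"gripper":0},{"dp":[-26,111,-176],"roll":-0.115,"gripper":0},{"dp":[-26,111,-176],"roll":-0.115,"gripper":0},{"dp":[-26,111,-176],"roll":-0.115,"gripper":0},{"dp":[-26,111,-176],"roll":-0.115,"gripper":0},{"dp":[-26,111,-176],"roll":-0.115,"gripper":0}]' 40
python3 - <<'E'
from h import *
st();p=keep('D');plan([437.4,148.4,48],0.055);save(p,"d.png",s=1.0)
for d in models.spot_point(p,"cover_fins")[:2]:print(d["centre"],atz(p,d["centre"],34),d["confidence"])
E
```

```text
time_s: 6.78
eef_pos: [438.9, 148.9, 131.8]
ee_rot: [0.514, -0.513, 0.486, -0.487]
force: [0.8, 0.2, 0.0]
grip_width: 1.0
6.78 [438.9 148.9 131.8] jawyaw 0.054 down [ 0.003  0.    -1.   ] F [0.8 0.2 0. ] w 1.0 j [ 0.07  0.32  1.84 -0.    0.98  0.02]
plan [ 0.4 83.9 -2. ] roll -0.001
[273.8, 223.8] [436.67280457 147.75623965  34.        ] 0.97
```

View pics/d.png

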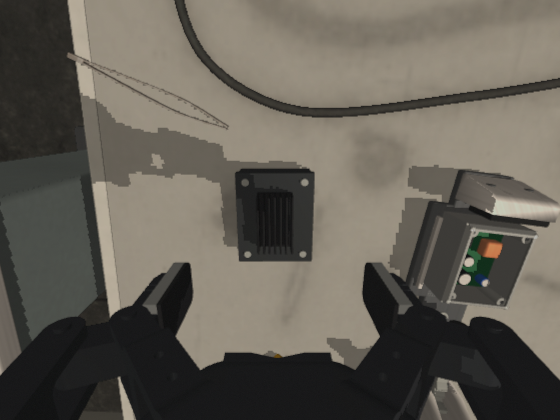

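The cover sits square and centred between the fingers, with the fins at (275,222). I go down and grip.

```bash
python3 -m crank '[{"dp":[0,40,-1],"roll":0,"gripper":0},{"dp":[0,70,-2],"roll":0,"gripper":0},{"dp":[0,84,-2],"roll":0,"gripper":0},{"dp":[0,84,-2],"roll":0,"gripper":0},{"dp":[0,84,-2],"roll":0,"gripper":255},{"dp":[0,84,-2],"roll":0,"gripper":255},{"dp":[0,84,-2],"roll":0,"gripper":255},{"dp":[0,84,-2],"roll":0,"gripper":255},{"dp":[0,84,-2],"roll":0,"gripper":255},{"dp":[0,84,-2],"roll":0,"gripper":255}]' 40; python3 -c "
from h import *
st();keep('E')"
```

```text
time_s: 7.72
eef_pos: [436.1, 149.2, 47.3]
ee_rot: [0.514, -0.513, 0.486, -0.486]
force: [-1.9, 0.6, 7.7]
grip_width: 0.316
7.72 [436.1 149.2  47.3] jawyaw 0.055 down [ 0.002  0.    -1.   ] F [-1.9  0.6  7.7] w 0.316 j [ 0.07  0.47  1.91 -0.    0.77  0.02]
```

```bash
python3 -m crank '[{"dp":[0,-20,0],"roll":0,"gripper":255},{"dp":[0,-50,0],"roll":0,"gripper":255},{"dp":[0,-75,0],"roll":0,"gripper":255},{"dp":[0,-75,0],"roll":0,"gripper":255}]'; python3 -c "
from h import *
st();plan([608.6,123.7,120],-0.06);keep('E2')"
```

```text
time_s: 8.1
eef_pos: [437.6, 149.4, 125.7]
ee_rot: [0.516, -0.511, 0.484, -0.488]
force: [0.9, 0.0, 0.4]
grip_width: 0.319
8.1 [437.6 149.4 125.7] jawyaw 0.055 down [ 0.008  0.001 -1.   ] F [0.9 0.  0.4] w 0.319 j [0.07 0.33 1.85 0.   0.96 0.02]
plan [ 35.1   7.1 169.2] roll 0.115
```

```bash
python3 -m crank '[{"dp":[7,5,34],"roll":0.02,"gripper":255},{"dp":[15,5,70],"roll":0.05,"gripper":255},{"dp":[22,5,105],"roll":0.08,"gripper":255},{"dp":[29,5,140],"roll":0.115,"gripper":255},{"dp":[35,5,170],"roll":0.115,"gripper":255},{"dp":[35,5,170],"roll":0.115,"gripper":255},{"dp":[35,5,170],"roll":0.115,"gripper":255},{"dp":[35,5,170],"roll":0.115,"gripper":255}]'; python3 - <<'E'
from h import *
st();plan([608.6,123.7,90],-0.06);p=keep('F');E=load('E2')
a=E["color"][150:420,130:430,::-1];b=p["color"][110:380,130:430,::-1]
cv2.imwrite("pics/f.png",cv2.resize(np.hstack([a,p["color"][150:420,130:430,::-1]]),None,fx=1.33,fy=1.33,interpolation=cv2.INTER_CUBIC))
E
```

```text
time_s: 8.82
eef_pos: [606.1, 123.7, 115.0]
ee_rot: [0.484, -0.486, 0.515, -0.514]
force: [-0.5, 0.5, -1.7]
grip_width: 0.32
8.82 [606.1 123.7 115. ] jawyaw -0.06 down [-0.003  0.    -1.   ] F [-0.5  0.5 -1.7] w 0.32 j [0.01 0.65 1.36 0.   1.14 0.07]
plan [-0.2 25.   2.6] roll 0.0
```

View pics/f.png

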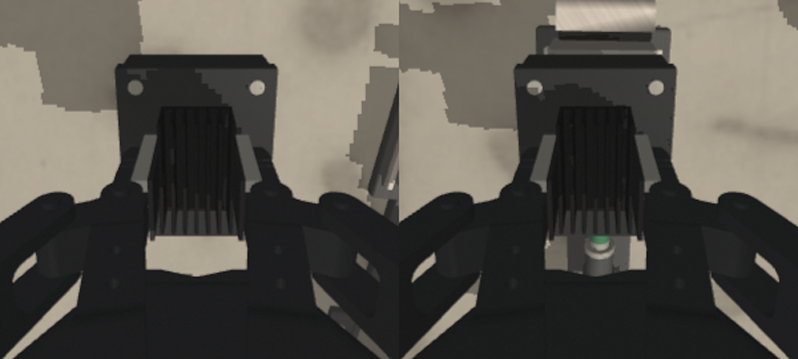

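```bash
python3 - <<'E'
from h import *
E=load('E2');F=load('F')
m=lambda q:(np.array(q)+.5)/1.33-.5+np.array([130,150])
for n,p,P,z,tcp,yaw in(("E",E,[(135,88),(257,88)],102.4,(437.6,149.4),.055),("F",F,[(534-399,88),(656-399,88)],91.7,(606.1,123.7),-.06)):
    Q=[atz(p,m(q),z)[:2] for q in P];c=np.mean(Q,0);ax=np.array([-np.sin(yaw),np.cos(yaw)]);d=Q[1]-Q[0]
    print(n,np.round(Q,1),"centre",(c-31*ax).round(1),"-tcp",(c-31*ax-tcp).round(1),"yaw",np.arctan2(d[1],d[0]).round(3),"len",np.linalg.norm(d).round(1))
E
```

```text
E [[412.9 177.5]
 [459.8 180. ]] centre [438.  147.8] -tcp [ 0.4 -1.6] yaw 0.053 len 47.0
F [[584.3 154.4]
 [631.3 151.7]] centre [605.9 122.1] -tcp [-0.2 -1.6] yaw -0.058 len 47.0
```

```bash
python3 -m crank '[{"dp":[-0.5,18,2.8],"roll":0,"gripper":255},{"dp":[-0.5,18,2.8],"roll":0,"gripper":255},{"dp":[-0.5,18,2.8],"roll":0,"gripper":255}]'; python3 -c "
from h import *
st();plan([608.9,124.1,71.5],-0.06)"
```

```text
time_s: 9.12
eef_pos: [608.9, 124.1, 97.9]
ee_rot: [0.484, -0.485, 0.515, -0.514]
force: [-0.9, 0.8, -0.7]
grip_width: 0.314
9.12 [608.9 124.1  97.9] jawyaw -0.06 down [-0.002 -0.    -1.   ] F [-0.9  0.8 -0.7] w 0.314 j [0.01 0.67 1.36 0.   1.11 0.07]
plan [ 0.  26.4  0.1] roll 0.0
```

```bash
python3 -m crank '[{"dp":[0,6,0],"roll":0,"gripper":255},{"dp":[0,10,0],"roll":0,"gripper":255},{"dp":[0,13,0],"roll":0,"gripper":255},{"dp":[0,16,0],"roll":0,"gripper":255},{"dp":[0,16,0],"roll":0,"gripper":255}]'; python3 -c "
from h import *
st()"
```

```text
time_s: 9.53
eef_pos: [609.7, 123.8, 81.7]
ee_rot: [0.485, -0.485, 0.515, -0.515]
force: [0.2, 0.8, -1.0]
grip_width: 0.321
9.53 [609.7 123.8  81.7] jawyaw -0.06 down [-0.001 -0.    -1.   ] F [ 0.2  0.8 -1. ] w 0.321 j [ 0.01  0.69  1.37 -0.    1.07  0.07]
```

```bash
python3 -m crank '[{"dp":[0,2.5,0],"roll":0,"gripper":255},{"dp":[0,5,0],"roll":0,"gripper":255},{"dp":[0,7,0],"roll":0,"gripper":255},{"dp":[0,9,0],"roll":0,"gripper":255},{"dp":[0,9,0],"roll":0,"gripper":255}]'; python3 -c "
from h import *
st()"
```

```text
time_s: 9.95
eef_pos: [609.8, 123.8, 72.8]
ee_rot: [0.485, -0.485, 0.515, -0.515]
force: [-1.2, -0.6, -1.0]
grip_width: 0.316
9.95 [609.8 123.8  72.8] jawyaw -0.06 down [-0.001  0.    -1.   ] F [-1.2 -0.6 -1. ] w 0.316 j [0.01 0.71 1.38 0.   1.06 0.07]
```

Free passage to 72.8, close to the expected 71.3. I press the last bit down gently.

```bash
python3 -m crank '[{"dp":[0,1,0],"roll":0,"gripper":255},{"dp":[0,2,0],"roll":0,"gripper":255},{"dp":[0,2.5,0],"roll":0,"gripper":255},{"dp":[0,2.5,0],"roll":0,"gripper":255}]'; python3 -c "
from h import *
st()"
```

```text
time_s: 10.28
eef_pos: [610.1, 123.9, 71.4]
ee_rot: [-0.485, 0.485, -0.515, 0.515]
force: [-2.5, -0.4, 4.9]
grip_width: 0.313
10.28 [610.1 123.9  71.4] jawyaw -0.06 down [ 0. -0. -1.] F [-2.5 -0.4  4.9] w 0.313 j [ 0.01  0.71  1.38 -0.    1.05  0.07]
```

Seated: contact with 5 N at z 71.4, the tool level. I open and lift straight up.

```bash
python3 -m crank '[{"dp":[0,-1,0],"roll":0,"gripper":0},{"dp":[0,-1,0],"roll":0,"gripper":0},{"dp":[0,-1,0],"roll":0,"gripper":0},{"dp":[0,-1,0],"roll":0,"gripper":0},{"dp":[0,-1,0],"roll":0,"gripper":0},{"dp":[0,-20,0],"roll":0,"gripper":0},{"dp":[0,-60,0],"roll":0,"gripper":0},{"dp":[0,-100,0],"roll":0,"gripper":0},{"dp":[0,-140,0],"roll":0,"gripper":0},{"dp":[0,-170,0],"roll":0,"gripper":0}]'; python3 -c "
from h import *
st();p=keep('G')
u=[d['centre'] for d in models.spot_point(p,'cover_fins')[:2]];print(u,[atz(p,x,58) for x in u]);u=models.spot_point(p,'cover');print([(d['confidence'],d['centre'],atz(p,d['centre'],24)) for d in u][:2])
plan([598,-50,260],1.511)"
```

```text
time_s: 11.12
eef_pos: [610.3, 123.9, 244.5]
ee_rot: [-0.486, 0.484, -0.514, 0.516]
force: [0.4, 0.2, 1.4]
grip_width: 1.002
11.12 [610.3 123.9 244.5] jawyaw -0.06 down [ 0.003  0.    -1.   ] F [0.4 0.2 1.4] w 1.002 j [ 0.01  0.54  1.19 -0.    1.41  0.07]
[[276.6, 197.8]] [array([609.97755545, 121.39828683,  58.        ])]
[(0.77, [280.0, 188.8], array([614.16811454, 123.50727359,  24.        ]))]
plan [174.4 -17.   -2.2] roll 1.571
```

```bash
python3 -m crank '[{"dp":[174,-17,-2],"roll":-1.571,"gripper":0},{"dp":[174,-17,-2],"roll":-1.571,"gripper":0},{"dp":[174,-17,-2],"roll":-1.571,"gripper":0},{"dp":[174,-17,-2],"roll":-1.571,"gripper":0},{"dp":[174,-17,-2],"roll":-1.571,"gripper":0},{"dp":[174,-17,-2],"roll":-1.571,"gripper":0},{"dp":[174,-17,-2],"roll":-1.571,"gripper":0},{"dp":[174,-17,-2],"roll":-1.571,"gripper":0},{"dp":[174,-17,-2],"roll":-1.571,"gripper":0},{"dp":[174,-17,-2],"roll":-1.571,"gripper":0}]'; python3 -c "
from h import *
st();plan([598,-50,260],1.511)"
```

```text
time_s: 12.1
eef_pos: [597.1, -49.7, 255.8]
ee_rot: [0.693, -0.693, 0.143, -0.14]
force: [0.7, -0.3, 0.1]
grip_width: 1.0
12.1 [597.1 -49.7 255.8] jawyaw 1.168 down [-0.003  0.001 -1.   ] F [ 0.7 -0.3  0.1] w 1.0 j [-0.28  0.48  1.25  0.    1.41 -1.45]
plan [ 0.9 -4.2  0.1] roll -0.343
```

```bash
python3 -m crank '[{"dp":[0,0,0],"roll":-0.343,"gripper":0},{"dp":[0,0,0],"roll":-0.343,"gripper":0},{"dp":[0,0,0],"roll":-0.343,"gripper":0},{"dp":[0,0,0],"roll":-0.343,"gripper":0},{"dp":[0,0,0],"roll":-0.343,"gripper":0}]'; python3 - <<'E'
from h import *
st();p=keep('H')
for d in models.spot_point(p,"clamp_grip")[:2]:print(d["centre"],d["confidence"],atz(p,d["centre"],116))
for l in("grip","trigger"):
  for d in models.spot_in(p,l)[:2]:print(l,np.round(d["extent"]),d["confidence"])
save(p,"h.png",s=1.4)
E
```

```text
time_s: 12.52
eef_pos: [597.3, -49.7, 256.4]
ee_rot: [0.707, -0.706, 0.025, -0.024]
force: [0.1, 0.4, -0.6]
grip_width: 1.001
12.52 [597.3 -49.7 256.4] jawyaw 1.502 down [-0.002  0.001 -1.   ] F [ 0.1  0.4 -0.6] w 1.001 j [-0.28  0.48  1.25  0.    1.41 -1.78]
[276.9, 204.7] 0.73 [595.52254635 -48.5642709  116.        ]
grip [270. 205.  25.  49.] 0.58
trigger [297. 205.  41.  31.] 0.97
```

View pics/h.png

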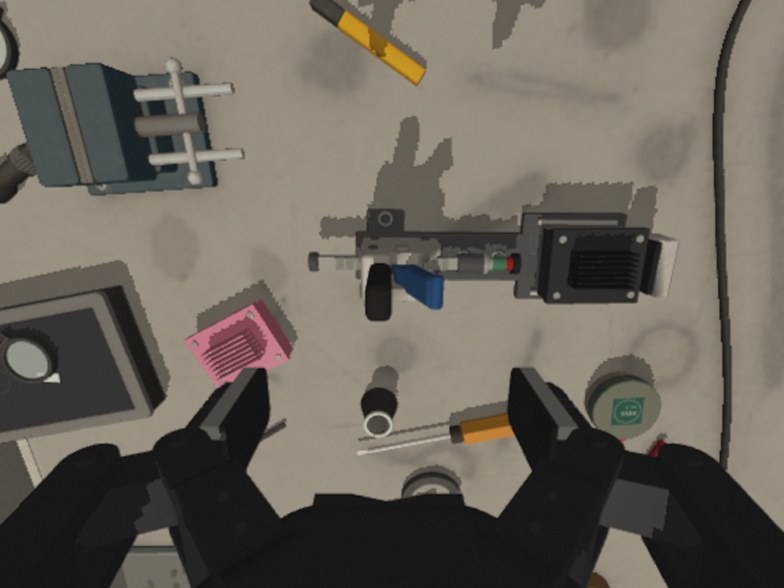

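The cover sits square on the housing at (594,265). The grip's top is near (378,306) and its bottom end near (377,268). The trigger's tip is near (430,292).

```bash
python3 - <<'E'
from h import *
H=load('H');T=eyes.capture("top")
for n,q,z in(("top L",(365,308),152),("top R",(391,308),152),("top far",(378,321),152),("tip trig",(430,306),120),("trig front",(442,300),120),("tail",(312,262),36),("pad",(515,264),36),("cover c fins",(606,269),66),("headbase",(386,218),8)):
    print(n,atz(H,np.array(q)/1.4,z).round(1))
m=lambda q:(np.array(q)+.5)/4.6-.5+170
print(atz(T,m((597,155)),152).round(1))
g=models.spot_point(T,"clamp_grip");print([atz(T,d["centre"],116).round(1) for d in g])
# detections of cover plate corners -> level check: screws
Q=np.array([atz(H,np.array(q)/1.4,48) for q in[(563,239),(640,239),(632,295),(559,297)]]);print(Q.round(1),Q.mean(0).round(1),np.linalg.norm(Q-np.roll(Q,-1,0),axis=1).round(1))
o=np.array([595.5,-48.6]);yv=np.array([np.sin(.06),np.cos(.06)]);print("clamp origin est",o+67.5*yv,"housing along y",(np.array([609.1,122.9])-o)@yv-67.5)
E
```

```text
top L [597.4 -61.8 152. ]
top R [598.4 -46.9 152. ]
top far [605.9 -55.  152. ]
tip trig [609.6 -21.6 120. ]
trig front [606.  -13.6 120. ]
tail [ 591.8 -112.4   36. ]
pad [605.4  59.2  36. ]
cover c fins [607.1 120.7  66. ]
headbase [562.4 -47.6   8. ]
[593.2 -57.1 152. ]
[array([590.9, -58. , 116. ])]
[[584.6  93.6  48. ]
 [588.9 155.5  48. ]
 [635.9 153.9  48. ]
 [633.5  93.   48. ]] [610.7 124.   48. ] [62.  47.1 61.  48.9]
clamp origin est [599.54757044  18.77853645] housing along y 104.50690308700797
```

Grip centre (594,−54.4) gives clamp_grip (594.4,−47.9). The network says (595.5,−48.6), and the trigger front is 34 mm from it, which is plausible. I align there.

```bash
python3 -c "
from h import *
plan([596,-48.2,119],1.506)"
python3 -m crank '[{"dp":[-1,30,1.5],"roll":-0.004,"gripper":0},{"dp":[-1,60,1.5],"roll":-0.004,"gripper":0},{"dp":[-1,75,1.5],"roll":-0.004,"gripper":0},{"dp":[-1,75,1.5],"roll":-0.004,"gripper":0},{"dp":[-1,75,1.5],"roll":-0.004,"gripper":0}]' 40; python3 - <<'E'
from h import *
st();p=keep('I');g=models.spot_point(p,"clamp_grip");print([(d["centre"],d["confidence"],atz(p,d["centre"],116).round(1)) for d in g])
for l in("grip","trigger"):
  for d in models.spot_in(p,l)[:2]:e=d["extent"];print(l,np.round(e),d["confidence"],[atz(p,(e[0]+s*e[2]/2,e[1]),145).round(1) for s in(-1,1)])
plan([596,-48.2,119],1.506)
E
```

```text
plan [ -1.6 138.7   1.4] roll -0.002
time_s: 13.23
eef_pos: [596.7, -48.2, 182.9]
ee_rot: [0.707, -0.707, 0.022, -0.022]
force: [0.6, -0.3, 0.9]
grip_width: 1.002
13.23 [596.7 -48.2 182.9] jawyaw 1.508 down [-0.001  0.    -1.   ] F [ 0.6 -0.3  0.9] w 1.002 j [-0.28  0.53  1.36  0.    1.25 -1.78]
[]
trigger [302. 235.  51.  48.] 0.56 [array([584.4, -46.6, 145. ]), array([586.3, -17. , 145. ])]
plan [-1.4 65.3  0.1] roll 0.003
```

```bash
python3 -m crank '[{"dp":[-1,30,0],"roll":0,"gripper":0},{"dp":[-1,52,0],"roll":0,"gripper":0},{"dp":[-1,64,0],"roll":0,"gripper":0},{"dp":[-1,64,0],"roll":0,"gripper":0},{"dp":[-1,64,0],"roll":0,"gripper":0}]' 40; python3 -c "
from h import *
st();keep('J')"
python3 -m crank '[{"dp":[0,0,0],"roll":0,"gripper":255},{"dp":[0,0,0],"roll":0,"gripper":255},{"dp":[0,0,0],"roll":0,"gripper":255},{"dp":[0,0,0],"roll":0,"gripper":255},{"dp":[0,0,0],"roll":0,"gripper":255},{"dp":[0,0,0],"roll":0,"gripper":255},{"dp":[0,0,0],"roll":0,"gripper":255},{"dp":[0,0,0],"roll":0,"gripper":255}]' 40; python3 -c "
from h import *
st();keep('K');keep('Kt','top')"
```

```text
time_s: 13.85
eef_pos: [596.1, -48.2, 119.7]
ee_rot: [-0.707, 0.707, -0.022, 0.022]
force: [-0.5, 0.4, 0.5]
grip_width: 0.997
13.85 [596.1 -48.2 119.7] jawyaw 1.509 down [ 0.001 -0.    -1.   ] F [-0.5  0.4  0.5] w 0.997 j [-0.28  0.6   1.43 -0.    1.11 -1.79]
time_s: 14.57
eef_pos: [596.9, -49.4, 123.7]
ee_rot: [-0.706, 0.708, -0.02, 0.025]
force: [-10.7, -4.1, 27.4]
grip_width: 0.329
14.57 [596.9 -49.4 123.7] jawyaw 1.507 down [ 0.006 -0.003 -1.   ] F [-10.7  -4.1  27.4] w 0.329 j [-0.28  0.59  1.43 -0.    1.11 -1.78]
```

The trigger is fully home (28 mm opening) and y is centred. There is some upward drag of 27 N from the pads' swing. I measure the rod and stem by colour.

```bash
cat >> h.py <<'E'
def bands(p,lo=(230,120,420,260)):
    x0,y0,x1,y1=lo;hsv=cv2.cvtColor(p["color"][y0:y1,x0:x1],cv2.COLOR_RGB2HSV)
    for n,a,b in(("red",(0,150,90),(6,255,255)),("green",(65,90,50),(85,255,200))):
        k=cv2.inRange(hsv,a,b);N,L,S,C=cv2.connectedComponentsWithStats(k)
        for i in range(1,N):
            if S[i,4]>=15:
                c=C[i]+(x0,y0);w=S[i,2];print(n,"c",c.round(1),"w,h,area",S[i,2:5],"y-range@z36",[atz(p,(c[0]+s*w/2,c[1]),42).round(1)[1] for s in(-1,1)],"x",atz(p,c,42)[0].round(1))
E
python3 - <<'E'
from h import *
for n in"HJK":
    print(n);p=load(n);bands(p)
T=load("Kt");a=load("J")["color"][130:330,200:500,::-1];b=load("K")["color"][130:330,200:500,::-1]
cv2.imwrite("pics/jk.png",cv2.resize(np.vstack([a,b]),None,fx=1.5,fy=1.5,interpolation=cv2.INTER_CUBIC))
E
```

```text
H
red c [363.8 188.4] w,h,area [ 5  8 37] y-range@z36 [np.float64(49.7), np.float64(55.6)] x 603.5
green c [356.4 188. ] w,h,area [ 9  9 72] y-range@z36 [np.float64(38.7), np.float64(49.2)] x 602.4
J
red c [415.3 230.7] w,h,area [  9  14 101] y-range@z36 [np.float64(48.8), np.float64(55.3)] x 602.7
green c [403.1 229.1] w,h,area [ 15  15 208] y-range@z36 [np.float64(37.8), np.float64(48.6)] x 600.9
K
green c [411.1 225.9] w,h,area [ 15  15 203] y-range@z36 [np.float64(43.7), np.float64(54.6)] x 601.7
```

```bash
python3 -m crank '[{"dp":[0,-3,0],"roll":0,"gripper":0},{"dp":[0,-3,0],"roll":0,"gripper":0},{"dp":[0,-3,0],"roll":0,"gripper":0},{"dp":[0,-3,0],"roll":0,"gripper":0},{"dp":[0,-3,0],"roll":0,"gripper":0},{"dp":[0,-3,0],"roll":0,"gripper":0},{"dp":[0,-3,0],"roll":0,"gripper":0},{"dp":[0,-3,0],"roll":0,"gripper":0},{"dp":[0,-3,0],"roll":0,"gripper":0},{"dp":[0,-3,0],"roll":0,"gripper":0}]' 40; python3 -c "
from h import *
st();bands(keep('L1'),(230,120,480,260))"
python3 -m crank '[{"dp":[0,0,0],"roll":0,"gripper":255},{"dp":[0,0,0],"roll":0,"gripper":255},{"dp":[0,0,0],"roll":0,"gripper":255},{"dp":[0,0,0],"roll":0,"gripper":255},{"dp":[0,0,0],"roll":0,"gripper":255},{"dp":[0,0,0],"roll":0,"gripper":255},{"dp":[0,0,0],"roll":0,"gripper":255},{"dp":[0,0,0],"roll":0,"gripper":255}]' 40; python3 -c "
from h import *
st();bands(keep('L2'),(230,120,480,260))"
```

```text
time_s: 15.5
eef_pos: [595.7, -48.1, 121.8]
ee_rot: [0.707, -0.707, 0.022, -0.022]
force: [0.5, 0.5, -0.1]
grip_width: 0.998
15.5 [595.7 -48.1 121.8] jawyaw 1.509 down [-0.  0. -1.] F [ 0.5  0.5 -0.1] w 0.998 j [-0.28  0.6   1.43 -0.    1.12 -1.79]
red c [421.9 230.6] w,h,area [ 9 14 98] y-range@z36 [np.float64(54.7), np.float64(61.2)] x 603.3
green c [409.8 229.1] w,h,area [ 16  15 206] y-range@z36 [np.float64(43.3), np.float64(54.9)] x 601.5
time_s: 16.22
eef_pos: [596.5, -49.3, 125.8]
ee_rot: [-0.706, 0.708, -0.021, 0.024]
force: [-10.6, -4.8, 25.9]
grip_width: 0.339
16.22 [596.5 -49.3 125.8] jawyaw 1.507 down [ 0.004 -0.002 -1.   ] F [-10.6  -4.8  25.9] w 0.339 j [-0.28  0.59  1.43 -0.    1.12 -1.78]
red c [431.8 226.7] w,h,area [10 14 99] y-range@z36 [np.float64(61.8), np.float64(69.1)] x 603.5
green c [420.  225.7] w,h,area [ 15  15 193] y-range@z36 [np.float64(51.2), np.float64(62.2)] x 602.1
```

```bash
python3 -m crank '[{"dp":[0,0,0],"roll":0,"gripper":0},{"dp":[0,0,0],"roll":0,"gripper":0},{"dp":[0,0,0],"roll":0,"gripper":0},{"dp":[0,0,0],"roll":0,"gripper":0},{"dp":[0,0,0],"roll":0,"gripper":0},{"dp":[0,0,0],"roll":0,"gripper":0},{"dp":[0,0,0],"roll":0,"gripper":0},{"dp":[0,0,0],"roll":0,"gripper":0},{"dp":[0,0,0],"roll":0,"gripper":0},{"dp":[0,0,0],"roll":0,"gripper":0}]' 40; python3 -c "
from h import *
st();bands(keep('M1'),(230,120,480,260))"
python3 -m crank '[{"dp":[0,0,0],"roll":0,"gripper":255},{"dp":[0,0,0],"roll":0,"gripper":255},{"dp":[0,0,0],"roll":0,"gripper":255},{"dp":[0,0,0],"roll":0,"gripper":255},{"dp":[0,0,0],"roll":0,"gripper":255},{"dp":[0,0,0],"roll":0,"gripper":255},{"dp":[0,0,0],"roll":0,"gripper":255},{"dp":[0,0,0],"roll":0,"gripper":255}]' 40; python3 -c "
from h import *
st();bands(keep('M2'),(230,120,480,260))"
```

```text
time_s: 17.1
eef_pos: [595.7, -48.1, 121.8]
ee_rot: [0.707, -0.707, 0.022, -0.022]
force: [0.1, -0.2, 0.5]
grip_width: 0.999
17.1 [595.7 -48.1 121.8] jawyaw 1.509 down [-0.  0. -1.] F [ 0.1 -0.2  0.5] w 0.999 j [-0.28  0.6   1.43 -0.    1.12 -1.79]
red c [432.3 230.6] w,h,area [ 9 14 99] y-range@z36 [np.float64(62.3), np.float64(68.8)] x 603.7
green c [420.1 229.1] w,h,area [ 15  15 205] y-range@z36 [np.float64(51.1), np.float64(62.0)] x 602.0
time_s: 17.82
eef_pos: [596.5, -49.3, 125.8]
ee_rot: [-0.706, 0.708, -0.021, 0.024]
force: [-10.5, -4.3, 27.1]
grip_width: 0.334
17.82 [596.5 -49.3 125.8] jawyaw 1.507 down [ 0.004 -0.002 -1.   ] F [-10.5  -4.3  27.1] w 0.334 j [-0.28  0.59  1.43 -0.    1.12 -1.78]
red c [442.5 226.9] w,h,area [ 9 15 97] y-range@z36 [np.float64(70.0), np.float64(76.6)] x 604.1
green c [430.8 225.6] w,h,area [ 16  15 193] y-range@z36 [np.float64(58.7), np.float64(70.5)] x 602.6
```

```bash
python3 -m crank '[{"dp":[0,0,0],"roll":0,"gripper":0},{"dp":[0,0,0],"roll":0,"gripper":0},{"dp":[0,0,0],"roll":0,"gripper":0},{"dp":[0,0,0],"roll":0,"gripper":0},{"dp":[0,0,0],"roll":0,"gripper":0},{"dp":[0,0,0],"roll":0,"gripper":0},{"dp":[0,0,0],"roll":0,"gripper":0},{"dp":[0,0,0],"roll":0,"gripper":0},{"dp":[0,0,0],"roll":0,"gripper":0},{"dp":[0,0,0],"roll":0,"gripper":0}]' 40; python3 -c "
from h import *
st();bands(keep('N1'),(230,120,480,260))"
python3 -m crank '[{"dp":[0,0,0],"roll":0,"gripper":255},{"dp":[0,0,0],"roll":0,"gripper":255},{"dp":[0,0,0],"roll":0,"gripper":255},{"dp":[0,0,0],"roll":0,"gripper":255},{"dp":[0,0,0],"roll":0,"gripper":255},{"dp":[0,0,0],"roll":0,"gripper":255},{"dp":[0,0,0],"roll":0,"gripper":255},{"dp":[0,0,0],"roll":0,"gripper":255}]' 40; python3 -c "
from h import *
st();bands(keep('N2'),(230,120,480,260))"
```

```text
time_s: 18.7
eef_pos: [595.7, -48.1, 121.8]
ee_rot: [0.707, -0.707, 0.022, -0.022]
force: [-0.1, -0.3, -0.4]
grip_width: 1.001
18.7 [595.7 -48.1 121.8] jawyaw 1.509 down [-0.  0. -1.] F [-0.1 -0.3 -0.4] w 1.001 j [-0.28  0.6   1.43  0.    1.12 -1.79]
red c [443.  230.8] w,h,area [10 14 99] y-range@z36 [np.float64(69.7), np.float64(77.0)] x 604.4
green c [431.  229.2] w,h,area [ 16  16 205] y-range@z36 [np.float64(58.6), np.float64(70.3)] x 602.6
time_s: 19.42
eef_pos: [596.4, -49.4, 125.8]
ee_rot: [-0.706, 0.708, -0.021, 0.024]
force: [-11.3, -3.9, 26.7]
grip_width: 0.335
19.42 [596.4 -49.4 125.8] jawyaw 1.507 down [ 0.004 -0.002 -1.   ] F [-11.3  -3.9  26.7] w 0.335 j [-0.28  0.59  1.43 -0.    1.12 -1.78]
red c [447.6 227. ] w,h,area [ 10  15 104] y-range@z36 [np.float64(73.4), np.float64(80.8)] x 604.4
green c [436.6 225.7] w,h,area [ 14  15 178] y-range@z36 [np.float64(63.7), np.float64(74.0)] x 602.9
```

The pad moved only 3.8 mm for 8 mm of rod, so it is pressed about 4 mm. One more squeeze should give 10–12 mm.

```bash
python3 -m crank '[{"dp":[0,0,0],"roll":0,"gripper":0},{"dp":[0,0,0],"roll":0,"gripper":0},{"dp":[0,0,0],"roll":0,"gripper":0},{"dp":[0,0,0],"roll":0,"gripper":0},{"dp":[0,0,0],"roll":0,"gripper":0},{"dp":[0,0,0],"roll":0,"gripper":0},{"dp":[0,0,0],"roll":0,"gripper":0},{"dp":[0,0,0],"roll":0,"gripper":0},{"dp":[0,0,0],"roll":0,"gripper":0},{"dp":[0,0,0],"roll":0,"gripper":0}]' 40; python3 -c "
from h import *
st();bands(keep('O1'),(230,120,480,260))"
python3 -m crank '[{"dp":[0,0,0],"roll":0,"gripper":255},{"dp":[0,0,0],"roll":0,"gripper":255},{"dp":[0,0,0],"roll":0,"gripper":255},{"dp":[0,0,0],"roll":0,"gripper":255},{"dp":[0,0,0],"roll":0,"gripper":255},{"dp":[0,0,0],"roll":0,"gripper":255},{"dp":[0,0,0],"roll":0,"gripper":255},{"dp":[0,0,0],"roll":0,"gripper":255}]' 40; python3 - <<'E'
from h import *
st();p=keep('O2');bands(p,(230,120,480,260))
f=lambda n:load(n)["color"][150:280,230:530,::-1]
cv2.imwrite("pics/o.png",cv2.resize(np.vstack([f('N2'),f('O2')]),None,fx=2.3,fy=2.3,interpolation=cv2.INTER_CUBIC))
E
```

```text
time_s: 20.3
eef_pos: [595.7, -48.1, 121.8]
ee_rot: [0.707, -0.707, 0.022, -0.022]
force: [0.4, -0.1, 0.3]
grip_width: 1.004
20.3 [595.7 -48.1 121.8] jawyaw 1.509 down [-0.  0. -1.] F [ 0.4 -0.1  0.3] w 1.004 j [-0.28  0.6   1.43  0.    1.12 -1.79]
red c [448.4 230.9] w,h,area [ 9 14 92] y-range@z36 [np.float64(74.0), np.float64(80.5)] x 604.7
green c [436.3 229.4] w,h,area [ 16  16 199] y-range@z36 [np.float64(62.6), np.float64(74.2)] x 603.0
time_s: 21.02
eef_pos: [596.5, -49.4, 125.7]
ee_rot: [-0.706, 0.708, -0.021, 0.024]
force: [-11.2, -4.2, 26.0]
grip_width: 0.335
21.02 [596.5 -49.4 125.7] jawyaw 1.507 down [ 0.004 -0.003 -1.   ] F [-11.2  -4.2  26. ] w 0.335 j [-0.28  0.59  1.43 -0.    1.12 -1.78]
red c [447.9 227.3] w,h,area [ 10  15 104] y-range@z36 [np.float64(73.6), np.float64(80.9)] x 604.6
green c [441.6 226.1] w,h,area [ 4 15 38] y-range@z36 [np.float64(71.1), np.float64(74.0)] x 603.4
```

View pics/o.png

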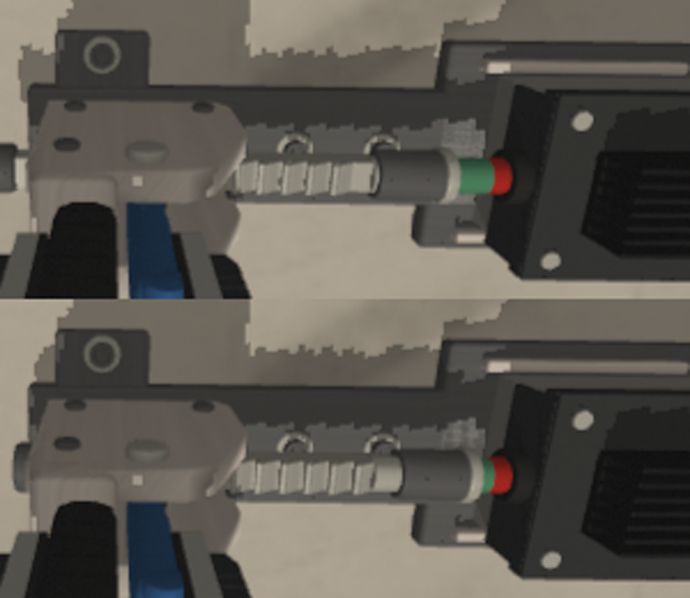

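```bash
python3 - <<'E'
from h import *
for n,P in(("N2",[(582,121),(551,261)]),("O2",[(582,420-299),(551,561-299)])):
    p=load(n);Q=[atz(p,(np.array(q)+.5)/2.3-.5+np.array([230,150]),48) for q in P];print(n,np.round(Q,1),np.linalg.norm(Q[0]-Q[1]).round(1))
st();print(ctrl.finish_job())
E
```

```text
N2 [[585.   96.   48. ]
 [632.   92.8  48. ]] 47.1
O2 [[585.   95.9  48. ]
 [632.3  92.7  48. ]] 47.4
21.07 [596.5 -49.3 125.7] jawyaw 1.507 down [ 0.004 -0.002 -1.   ] F [-10.5  -4.6  26.5] w 0.334 j [-0.28  0.59  1.43 -0.    1.12 -1.78]
the job is handed in; nothing more can be done
None
```

I set the black finned cover on the housing, squeezed the trigger five times and handed the job in at 21.1 s, with the trigger still held home. The report gives no verdict.

**Cover:** It went down without resistance and made contact with about 5 N at TCP z 71.4 mm; I expected 71.3. After the last squeeze, two of its screws still measured 47.4 mm apart at the seated height, against 47 mm before. That agrees with the cover being level, but I did not measure its tilt separately.

**Clamp:** On the fifth squeeze the pad and cover stayed put, so they are against the far jaw. The bare steel has gone into the barrel and about 3 mm of the green band still shows. That puts the pad press at about 13 mm, within the 5 to 16.5 mm range. The band measurement is good to about 1 mm.

**Trigger:** The gripper opening is 28.5 mm, against 29 mm for grip and trigger together, so the trigger is at its stop.

**Disagreements and oddities:**
- As the pads swung forward while closing, they pushed the gripper up 4 mm. That left about 26 N upward on the wrist during each squeeze and the final hold, well under its 120 N limit.
- The top camera and the wrist camera disagreed by 5 to 10 mm along the clamp. I used the wrist views.

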